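# Make up two lantern repair kits

### The job

Make up two lantern repair kits from the stock on the table: the red ink jar, the black ink jar and the cream spool go into the blue tray; the green ink jar and the navy spool go into the yellow tray. Stand each upright on the floor of a pocket of its own (any pocket of that tray), and leave the plain white ink jar and the red spool standing where they are.

Things in the scene. Friction and masses are not known exactly. Their poses are not given: they have to be found in the camera images.
- tray_blue: low blue tray, 3 equal pockets in a row; 220 mm long (its x) by 80 mm wide (y). Rim and dividers 14 mm high, 4 mm thick; floor 4 mm thick. Each pocket is 68 mm (x) by 72 mm (y) inside and takes one jar or spool; centres at x = -72, 0 and +72 mm, y = 0. Origin: centre of the underside, on the table. Yaw within 0.3 rad of world. Fixed to the table, on either side.
- tray_yellow: low yellow tray, 2 equal pockets in a row; 148 mm long (its x) by 80 mm wide (y). Rim and dividers 14 mm high, 4 mm thick; floor 4 mm thick. Each pocket is 68 mm (x) by 72 mm (y) inside and takes one jar or spool; centres at x = -36 and +36 mm, y = 0. Origin: centre of the underside, on the table. Yaw within 0.3 rad of world. Fixed to the table, on either side.
- ink_red: ink jar with a red body, in part under a white label, and a red dot on the cap, standing; pale grey screw cap; 46 mm in diameter, 57 mm high (the cap, the top 9 mm, is 43 mm in diameter). Origin at the centre of its underside, z up; round, so its yaw does not matter. Belongs in the blue tray.
- ink_black: ink jar with a black body, in part under a white label, and a black dot on the cap, standing; pale grey screw cap; 50 mm in diameter, 62 mm high (the cap, the top 9 mm, is 47 mm in diameter). Origin at the centre of its underside, z up; round, so its yaw does not matter. Belongs in the blue tray.
- spool_cream: wooden thread spool wound with cream thread, a flat cream dot on its top end, standing; 38 mm in diameter at its two end flanges (each 6 mm thick), 42 mm high, about 21 mm in diameter at the wound waist. Origin at the centre of its underside, z up; round, so its yaw does not matter. Belongs in the blue tray.
- ink_green: ink jar with a green body, in part under a white label, and a green dot on the cap, standing; pale grey screw cap; 44 mm in diameter, 54 mm high (the cap, the top 9 mm, is 42 mm in diameter). Origin at the centre of its underside, z up; round, so its yaw does not matter. Belongs in the yellow tray.
- spool_navy: wooden thread spool wound with navy blue thread, a flat navy blue dot on its top end, standing; 38 mm in diameter at its two end flanges (each 6 mm thick), 42 mm high, about 21 mm in diameter at the wound waist. Origin at the centre of its underside, z up; round, so its yaw does not matter. Belongs in the yellow tray.
- ink_white: ink jar with a plain white body, no colour and no dot, standing; pale grey screw cap; 42 mm in diameter, 52 mm high (the cap, the top 9 mm, is 40 mm in diameter). Origin at the centre of its underside, z up; round, so its yaw does not matter. Stays in stock, where it stands.
- spool_red: wooden thread spool wound with red thread, a flat red dot on its top end, standing; 38 mm in diameter at its two end flanges (each 6 mm thick), 42 mm high, about 21 mm in diameter at the wound waist. Origin at the centre of its underside, z up; round, so its yaw does not matter. Stays in stock, where it stands.
Not all that is in view belongs to the job. Leave any purple look-alike of the ink_white alone.

How it is judged:
By the outcome, as a careful person would: the job done as asked, in the order asked, and still so for the second after the job is handed in, with the robot touching nothing.
It also fails if it takes over 109 s, if anything falls off the work surface, if the arm or the gripper's body presses on something with over 40 N, if the wrist force passes 120 N, or if a joint passes its speed limit or range.

### The arm

A 7-joint arm with a two-finger parallel gripper is mounted at the origin on a cart in front of the work surface, level with it; the furniture and walls round the work are solid. World frame = base frame: x ahead of the robot, y to its left, z up, the work surface at z = 0. Lengths are in m, angles in rad, forces in N, time in s.
With the tool pointing down it reaches from about 0.4 to 0.9 m from the base axis. Payload 5.6 kg.
Tool frame: the origin (TCP) lies at the very end of the fingers, on their centre line; the grasp point (between the pads) lies r.hold_point_z behind it (r.hold_point_z is the distance from the TCP to the grasp point, in m); z points along the fingers, y is the line along which they close (so a half turn about z gives the same grasp; the last joint's range is limited). The gripper opens to 92 mm and grips with 3 to 60 N. Pads are 20 mm wide; open, the fingers measure 128 mm over their backs; the gripper's body (75 mm by 189 mm) begins 69 mm behind the grasp point.
Start: joints at [-1.357, 0.468, -0.012, 1.603, 0.006, 1.071, -0.056], TCP at [0.165, 0.629, 0.215] pointing down, gripper open.
Joint ranges: [-2.53, 2.53], [-0.31, 2.02], [-1.57, 1.55], [0.28, 2.44], [-1.29, 4.43], [0.15, 1.84], [-2.92, 2.92]. Speed limits (rad/s): [2.57, 2.57, 3.14, 3.14, 3.14, 3.14, 3.14].

### API

Orientations are given as a unit quaternion [w, x, y, z].
In Python, from plant import observe, vision, r, finder gives the robot as it stands. The module is installed in compiled form; this text tells all that it offers.
- The arm moves only by the tool jog_arm, never from a script. Its argument "commands" is a list that holds one entry, the list of rows, each a list of 7 numbers: the finger opening in m, from 0 to 0.0919, then the shift along the tool's x, y, z in m, then the turn, a rotation vector about the tool's x, y, z in degrees. In form: [[[jaw, dx, dy, dz, ax, ay, az], ...]]. A call has 1 to 5 rows; each row is the pose to reach, as a shift and turn from the pose commanded when the call began, along the tool's axes at that moment; what a row does not reach only later rows make up. A row lasts 1/12 s, in which the tool goes at most 41.7 mm and 7.16 degrees, less where a joint would pass 70% of its speed; a pose out of reach is approached as far as the arm can. A call with a gripper value outside its range is refused whole. The fingers move at their own pace and stop on an object; "squeeze" is the grip in N (left out, the last holds). Time passes only in rows, so rows that repeat a pose let the fingers close. It gives the time, the measured TCP pose, the force, the opening and the grip force at its end, in the units of the state.
- observe(): the state, without advancing time (a new reading comes with each control period).
- vision.camera(name): name is "side" or "top" or "wrist"; returns a dict with "pixels" (480x640x3 uint8, red, green, blue), "K" (3x3 intrinsics, pixels), "distortion" ([k1, k2, p1, p2, k3] as OpenCV has them; the pictures are not rectified), "R" (3x3) and "t" (3): a world point X has camera coordinates R X + t. Camera axes: x right, y down, z forward; pixel columns grow to the right and rows downward; lengths in m; the calibration is good to about 2 mm. A picture is of the moment at which its call begins. There is no depth.
- r.sign_off(): hands the job in; it is judged then, once.
Trained networks look in a picture, given as the dict that the camera call returned (one of the last four; its "shot" number tells which), for a name from the list of things; names that differ only in an ending like _2 or _b are one class to them, and where a whole thing is asked for, a point or a joint stands for the part that bears it (a point fixed in the world has none). Each returns a list of dicts, best first, with "confidence" (0 to 1); they miss things now and then, are a little off and sometimes report something else, mostly with a low value. They report only what shows in the picture. A call takes as long as a camera call. They do not tell look-alikes from the thing itself.
- finder.find_in(picture, query): "extent" ([left, top, width, height] in pixels, round what is visible of it).
- finder.cut_out(picture, query): "region" (480x640 bool, what is visible of it) and "extent" ([left, top, width, height] in pixels, round what is visible of it).
- finder.spot_point(picture, query): "xy" ([column, row] in pixels: a listed point, or the origin of a listed thing).
The state is a dict: "time": time; "qpos": joint angles; "qd": joint speeds; "tau": joint torques, N m; "tcp_pos": TCP position; "eef_rot": TCP orientation; "wrist_force": force on the tool from outside, world axes, zero at the start; "wrist_torque": the same for the moment, N m; "finger_gap": opening from 0.0 (shut) to 1.0 (fully open); "grasp_force": force on a finger pad.
Only numpy, scipy, OpenCV 4.12 (cv2) and the standard library are available. Lean on these libraries where they do the work, as an engineer would, in place of code of your own. Each camera call takes 0.05 s, during which the arm holds its last target. There are 200 camera calls.

## Working session

There is one attempt and no reset: what is moved stays moved. The work goes in short steps, Python scripts to look and compute and a tool call to move; the robot and the scene stay as the last step left them, time stands still between calls to the robot, and variables do not carry over. Pictures are saved under pics/ and viewed, at most 14 in all, crops included, and the job is handed in when it is done.

Besides the shell and the picture viewer there is one more tool, called after "Emit:" as name([rows], argument=value, ...), one row to a line, values as JSON. jog_arm: Moves the arm, as the interface text tells. Its arguments: {"type":"object","properties":{"commands":{"type":"array"},"squeeze":{"type":"number"}},"required":["commands"]}

```bash
mkdir -p pics
python3 - <<'E'
from plant import observe, vision, r, finder
import cv2
s=observe();print(s['time'],s['tcp_pos'],s['eef_rot'],r.hold_point_z,s['finger_gap'])
for n in ("top","side"):
    p=vision.camera(n);cv2.imwrite(f'pics/{n}0.png',p['pixels'][:,:,::-1])
    print(n,p['K'].tolist() if hasattr(p['K'],'tolist') else p['K'],p['t'],p['distortion'])
    for q in "tray_blue tray_yellow ink_red ink_black spool_cream ink_green spool_navy ink_white spool_red".split():
        print(q,[(round(d['confidence'],2),[int(v) for v in d['extent']]) for d in finder.find_in(p,q)])
E
```

```text
0.0 [0.16501875 0.62808214 0.2136203 ] [-4.22419290e-05  1.28070361e-01  9.91764668e-01 -9.07642235e-04] 0.0187 0.9997695843082219
top [[501.8410091366743, 0.0, 319.5860756490204], [0.0, 501.8410091366743, 239.02649356639083], [0.0, 0.0, 1.0]] [-0.05111539  0.54355939  0.86049474] [-0.09307245  0.          0.          0.          0.        ]
tray_blue [(0.7, [441, 207, 52, 119])]
tray_yellow [(0.7, [165, 228, 66, 83]), (0.25, [276, 269, 24, 24])]
ink_red [(0.61, [273, 174, 27, 32])]
ink_black [(0.6, [344, 271, 29, 28])]
spool_cream []
ink_green [(0.59, [350, 172, 23, 29])]
spool_navy [(0.23, [320, 220, 15, 21])]
ink_white [(0.93, [318, 142, 18, 24]), (0.65, [222, 181, 25, 24]), (0.62, [277, 271, 24, 24])]
spool_red [(0.75, [317, 224, 20, 18]), (0.31, [277, 271, 22, 23])]
side [[453.12350231344345, 0.0, 317.1817870599902], [0.0, 453.12350231344345, 238.8640608014676], [0.0, 0.0, 1.0]] [-0.49226499  0.2037635   0.67176581] [-0.06097484  0.          0.          0.          0.        ]
tray_blue [(0.98, [311, 313, 142, 109]), (0.71, [363, 230, 28, 35])]
tray_yellow [(0.64, [197, 192, 71, 35]), (0.38, [274, 261, 32, 42])]
ink_red [(0.73, [319, 194, 24, 32])]
ink_black [(0.72, [276, 261, 31, 41])]
spool_cream [(0.97, [338, 265, 22, 30]), (0.35, [277, 211, 23, 25])]
ink_green [(0.97, [363, 232, 30, 30])]
spool_navy [(0.68, [276, 210, 21, 26])]
ink_white [(0.82, [281, 314, 30, 44]), (0.77, [248, 228, 23, 35]), (0.7, [371, 204, 20, 24]), (0.67, [298, 182, 15, 29])]
spool_red [(0.58, [313, 235, 20, 28])]
```

View pics/top0.png

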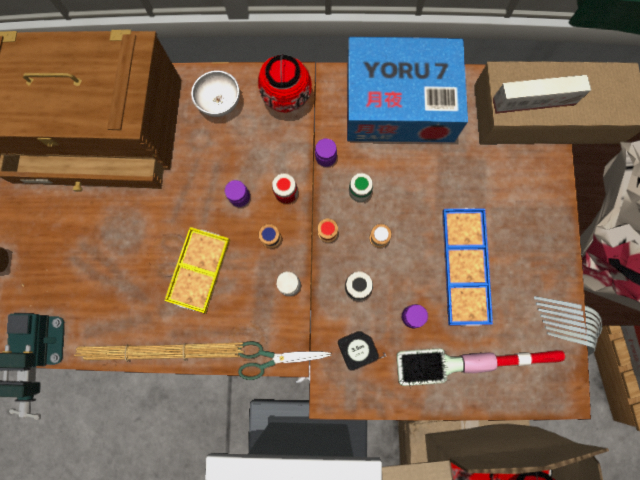

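View pics/side0.png

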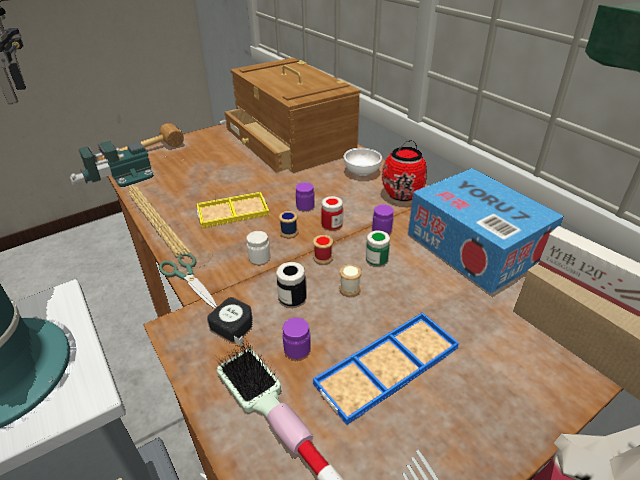

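The top view shows the following (pixel positions):
- **Jars:** red (284,186), green (361,185), black (359,285), plain white (288,283, stays).
- **Spools:** navy (269,235), cream (381,235), red (327,229, stays).
- **Purple look-alikes, leave alone:** (325,151), (236,192), (415,315).
- **Trays:** yellow around (197,270), blue around (467,266).

What could be confused:
- The red jar (284,186) with the red spool (327,229) or the lantern (285,85).
- The cream spool (381,235) with the white jar (288,283).
- The navy spool (269,235) with the black jar (359,285).

I'll localise these and check them in one close crop.

```bash
cat > h.py <<'E'
import numpy as np, cv2
def ray(p,uv,z):
    K=np.array(p['K']);R=np.array(p['R']);t=np.array(p['t'])
    u=cv2.undistortPoints(np.array([[uv]],float),K,np.array(p['distortion']))[0,0]
    c=-R.T@t; d=R.T@np.array([u[0],u[1],1]); return c+d*(z-c[2])/d[2]
def proj(p,X):
    rv=cv2.Rodrigues(np.array(p['R']))[0]
    return cv2.projectPoints(np.array([X],float),rv,np.array(p['t']),np.array(p['K']),np.array(p['distortion']))[0][0,0]
E
python3 - <<'E'
from plant import vision
from h import *
p=vision.camera('top');im=p['pixels'];hsv=cv2.cvtColor(im,cv2.COLOR_RGB2HSV)
print('cam',-np.array(p['R']).T@p['t'],ray(p,(320,240),0))
T=dict(ink_red=(284,185,.057),ink_black=(359,285,.062),ink_green=(361,185,.054),ink_white=(288,283,.052),spool_cream=(381,235,.042),spool_navy=(269,235,.042),spool_red=(327,229,.042),pur1=(325,151,.052),pur2=(236,192,.052),pur3=(415,315,.052))
for n,(u,v,z) in T.items():
    w=im[v-12:v+13,u-12:u+13].astype(float); d=np.linalg.norm(w-im[v,u].astype(float),axis=2)<70
    k,l,_,c=cv2.connectedComponentsWithStats(d.astype(np.uint8)); i=l[12,12]
    cc=c[i]+[u-12,v-12]; print(n,cc.round(1),(l==i).sum(),ray(p,cc,z).round(4), ray(p,(u,v),z).round(3))
for n,lo,hi,x0,x1 in(('blue',(100,150,80),(125,255,255),430,510),('yellow',(25,150,100),(35,255,255),150,240)):
    m=cv2.inRange(hsv,lo,hi);m[:200]=0;m[335:]=0;m[:,:x0]=0;m[:,x1:]=0
    P=cv2.findNonZero(m)[:,0]
    W=np.array([ray(p,q,.014)[:2] for q in P],np.float32);c,s,a=cv2.minAreaRect(W);print(n,c,s,a,cv2.boxPoints((c,s,a)).round(3).tolist())
cv2.imwrite('pics/crop.png',cv2.resize(im[130:340,150:500,::-1],None,fx=2.2,fy=2.2,interpolation=cv2.INTER_CUBIC))
E
```

```text
cam [ 0.37555525 -0.06413434  0.94518032] [ 0.55183629 -0.04298479  0.        ]
ink_red [283.2 183.7] 123 [0.646  0.0254 0.057 ] [0.644 0.024 0.057]
ink_black [359. 284.] 142 [ 0.4622 -0.1144  0.062 ] [ 0.461 -0.114  0.062]
ink_green [361.2 183. ] 125 [ 0.6498 -0.1185  0.054 ] [ 0.646 -0.118  0.054]
ink_white [286.8 282. ] 344 [0.465 0.014 0.052] [0.463 0.012 0.052]
spool_cream [380.8 233.4] 152 [ 0.5577 -0.1553  0.042 ] [ 0.555 -0.156  0.042]
spool_navy [268.4 233.8] 139 [0.5545 0.0512 0.042 ] [0.552 0.05  0.042]
spool_red [327.4 227.7] 157 [ 0.5671 -0.0571  0.042 ] [ 0.565 -0.056  0.042]
pur1 [325.5 147.7] 311 [ 0.719  -0.0516  0.052 ] [ 0.712 -0.051  0.052]
pur2 [234.5 189.6] 329 [0.6354 0.1164 0.052 ] [0.631 0.113 0.052]
pur3 [416.5 315.5] 380 [ 0.4088 -0.2166  0.052 ] [ 0.41  -0.214  0.052]
blue (0.50447016954422, -0.3200066089630127) (0.2176201045513153, 0.08092766255140305) 1.2136462926864624 [[0.39500001072883606, -0.28200000524520874], [0.3970000147819519, -0.3630000054836273], [0.6140000224113464, -0.3580000102519989], [0.6119999885559082, -0.2770000100135803]]
yellow (0.49058857560157776, 0.1886911243200302) (0.08221325278282166, 0.14757029712200165) 74.5140609741211 [[0.4090000092983246, 0.16899999976158142], [0.5509999990463257, 0.1289999932050705], [0.5730000138282776, 0.20900000631809235], [0.4300000071525574, 0.24799999594688416]]
```

View pics/crop.png

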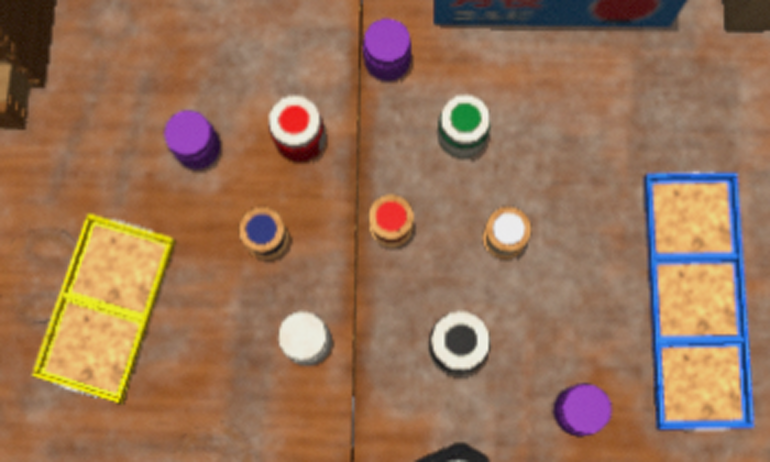

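The crop confirms the choice: red, green and black dots on the jars, navy and cream dots on the spools. The plain white jar and the red spool stay. I'll square the tool with the world axes while heading to the navy spool.

Emit:
jog_arm([
  [[0.07, -0.02, -0.018, -0.01, 0, 0, -4], [0.07, -0.05, -0.044, -0.02, 0, 0, -8], [0.07, -0.08, -0.07, -0.02, 0, 0, -12], [0.07, -0.115, -0.101, -0.02, 0, 0, -14.7], [0.07, -0.15, -0.132, -0.02, 0, 0, -14.7]],
], squeeze=20)

```text
time: 1.47
tcp_pos: [0.2718, 0.4699, 0.2348]
eef_rot: [0.0, -0.001, 1.0, 0.0]
wrist_force: [0.5, 0.3, 0.2]
finger_gap: 0.765
grasp_force: 0.0
```

Emit:
jog_arm([
  [[0.07, -0.018, -0.027, 0, 0, 0, 0], [0.07, -0.037, -0.054, 0, 0, 0, 0], [0.07, -0.056, -0.082, 0, 0, 0, 0], [0.07, -0.074, -0.11, 0, 0, 0, 0], [0.07, -0.093, -0.137, 0, 0, 0, 0]],
])

```text
time: 1.88
tcp_pos: [0.3646, 0.3328, 0.2349]
eef_rot: [0.0, 0.0, 1.0, 0.0]
wrist_force: [1.3, 0.7, 0.3]
finger_gap: 0.76
grasp_force: 0.0
```

Emit:
jog_arm([
  [[0.07, -0.018, -0.027, 0.01, 0, 0, 0], [0.07, -0.037, -0.054, 0.02, 0, 0, 0], [0.07, -0.056, -0.082, 0.03, 0, 0, 0], [0.07, -0.074, -0.11, 0.04, 0, 0, 0], [0.07, -0.093, -0.137, 0.05, 0, 0, 0]],
])

```text
time: 2.3
tcp_pos: [0.4576, 0.1958, 0.1845]
eef_rot: [0.0, 0.0, 1.0, 0.0]
wrist_force: [1.0, 0.9, 0.3]
finger_gap: 0.766
grasp_force: 0.0
```

Emit:
jog_arm([
  [[0.07, -0.023, -0.034, 0.01, 0, 0, 0], [0.07, -0.046, -0.068, 0.02, 0, 0, 0], [0.07, -0.069, -0.102, 0.03, 0, 0, 0], [0.07, -0.092, -0.136, 0.04, 0, 0, 0], [0.07, -0.092, -0.136, 0.04, 0, 0, 0]],
])

```text
time: 2.72
tcp_pos: [0.5516, 0.0528, 0.1434]
eef_rot: [0.0, 0.005, 1.0, -0.002]
wrist_force: [0.0, -0.4, 0.3]
finger_gap: 0.767
grasp_force: 0.0
```

```bash
cat > look.py <<'E'
import sys
from plant import observe,vision
from h import *
H=dict(ink_red=(.646,.0254,.057),ink_black=(.4622,-.1144,.062),ink_green=(.6498,-.1185,.054),spool_cream=(.5577,-.1553,.042),spool_navy=(.5545,.0512,.042))
n=sys.argv[1];x,y,z=H[n]
p=vision.camera('wrist');im=p['pixels'];s=observe()
e=proj(p,(x,y,z));print(s['time'],s['tcp_pos'].round(4),'expected px',e.round(0))
cv2.circle(v:=im[:,:,::-1].copy(),tuple(int(a) for a in e),4,(255,0,255),1);cv2.imwrite(f'pics/w_{n}.png',v)
u0,v0=[int(round(a)) for a in e]
lab=cv2.cvtColor(im,cv2.COLOR_RGB2LAB).astype(float)
if 0<=u0<640 and 0<=v0<480:
    d=(np.linalg.norm(lab-lab[v0,u0],axis=2)<35).astype(np.uint8)
    k,l,st,c=cv2.connectedComponentsWithStats(d);i=l[v0,u0];print(st[i],c[i].round(1),ray(p,c[i],z).round(4))
E
python3 look.py spool_navy
```

```text
2.7667 [0.5503 0.0561 0.1437] expected px [324. 244.]
[ 304  225   38   37 1103] [322.4 243.4] [0.554  0.0498 0.042 ]
```

View pics/w_spool_navy.png

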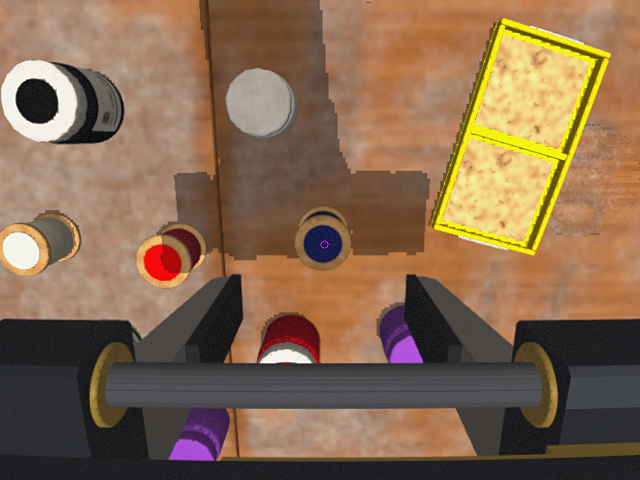

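Run:
```python
from plant import observe,vision
for i in range(3):
    vision.camera('wrist'); s=observe();print(s['tcp_pos'].round(4),s['qd'].round(3).tolist())
```

```text
[0.5492 0.0592 0.144 ] [-0.048, -0.026, -0.045, 0.015, -0.006, 0.005, -0.011]
[0.5487 0.0613 0.1443] [-0.034, -0.019, -0.025, 0.009, -0.001, 0.0, 0.001]
[0.5485 0.0625 0.1446] [-0.02, -0.013, -0.011, 0.004, 0.002, 0.0, -0.0]
```

The wrist view shows the navy spool at (323,243) between the fingers, and it agrees with the top view. The arm was still settling, so I'll correct for that and go down.

Emit:
jog_arm([
  [[0.07, -0.006, -0.0125, 0.02, 0, 0, 0], [0.07, -0.006, -0.0125, 0.045, 0, 0, 0], [0.07, -0.006, -0.0125, 0.07, 0, 0, 0], [0.07, -0.006, -0.0125, 0.08, 0, 0, 0], [0.07, -0.006, -0.0125, 0.08, 0, 0, 0]],
])

```text
time: 3.33
tcp_pos: [0.5527, 0.0505, 0.0628]
eef_rot: [-0.002, -0.001, 1.0, 0.0]
wrist_force: [-0.3, -1.2, 0.6]
finger_gap: 0.761
grasp_force: 0.0
```

Emit:
jog_arm([
  [[0.07, 0, 0, 0, 0, 0, 0], [0.07, 0, 0, 0, 0, 0, 0], [0.07, 0, 0, 0, 0, 0, 0], [0.07, 0, 0, 0, 0, 0, 0]],
])

```text
time: 3.67
tcp_pos: [0.5558, 0.0492, 0.0659]
eef_rot: [0.001, -0.0, 1.0, 0.0]
wrist_force: [-1.1, 0.5, 0.3]
finger_gap: 0.764
grasp_force: 0.0
```

Emit:
jog_arm([
  [[0.07, 0, 0, 0.015, 0, 0, 0], [0.07, 0, 0, 0.035, 0, 0, 0], [0.07, 0, 0, 0.045, 0, 0, 0], [0.07, 0, 0, 0.045, 0, 0, 0], [0.07, 0, 0, 0.045, 0, 0, 0]],
])

```text
time: 4.08
tcp_pos: [0.5548, 0.0487, 0.0196]
eef_rot: [-0.0, 0.0, 1.0, -0.0]
wrist_force: [0.4, -1.0, 1.2]
finger_gap: 0.758
grasp_force: 0.0
```

Emit:
jog_arm([
  [[0.02, 0, 0, 0, 0, 0, 0], [0.02, 0, 0, 0, 0, 0, 0], [0.02, 0, 0, 0, 0, 0, 0], [0.02, 0, 0, 0, 0, 0, 0], [0.02, 0, 0, 0, 0, 0, 0]],
], squeeze=15)

```text
time: 4.5
tcp_pos: [0.5552, 0.0489, 0.02]
eef_rot: [0.0, 0.0, 1.0, 0.0]
wrist_force: [-0.1, 0.3, 0.6]
finger_gap: 0.422
grasp_force: 0.1
```

Emit:
jog_arm([
  [[0.02, 0, 0, 0, 0, 0, 0], [0.02, 0, 0, 0, 0, 0, 0]],
])

```text
time: 4.67
tcp_pos: [0.5552, 0.0489, 0.0199]
eef_rot: [0.0, 0.0, 1.0, 0.0]
wrist_force: [-0.0, 1.0, 0.5]
finger_gap: 0.369
grasp_force: 15.0
```

Emit:
jog_arm([
  [[0.02, 0, 0, -0.01, 0, 0, 0], [0.02, 0, 0, -0.03, 0, 0, 0], [0.02, 0, 0, -0.055, 0, 0, 0], [0.02, 0, 0, -0.08, 0, 0, 0], [0.02, 0, 0, -0.08, 0, 0, 0]],
])

```text
time: 5.08
tcp_pos: [0.558, 0.049, 0.1046]
eef_rot: [0.004, 0.0, 1.0, 0.001]
wrist_force: [1.4, 0.4, 0.4]
finger_gap: 0.371
grasp_force: 15.0
```

Run:
```python
from plant import observe,vision
import cv2,numpy as np
a=vision.camera('wrist')['pixels'];b=vision.camera('side')['pixels']
b=cv2.resize(b[130:330,200:440],(576,480))
cv2.imwrite('pics/g1.png',cv2.resize(np.hstack([a,b]),(800,316))[:,:,::-1]);print(observe()['tcp_pos'],observe()['finger_gap'])
```

```text
[0.55550473 0.04890958 0.10090734] 0.36708555336485665
```

View pics/g1.png

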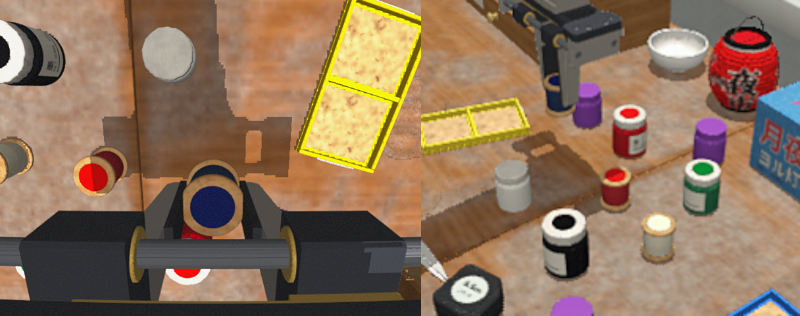

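The navy spool is held upright in the fingers. I'll measure its offset from the TCP.

```bash
cat > held.py <<'E'
import sys
from plant import observe,vision
from h import *
# args: height of top above tcp, min area; dot colour = component nearest the projected top centre
top=float(sys.argv[1]); p=vision.camera('wrist');s=observe();x,y,z=s['tcp_pos'];im=p['pixels']
e=proj(p,(x,y,z+top));u0,v0=[int(round(a)) for a in e]
lab=cv2.cvtColor(im,cv2.COLOR_RGB2LAB).astype(float)
if len(sys.argv)>2:v0+=int(sys.argv[2])
d=(np.linalg.norm(lab-lab[v0,u0],axis=2)<30).astype(np.uint8)
k,l,st,c=cv2.connectedComponentsWithStats(d);i=l[v0,u0]
w=ray(p,c[i],z+top);print(s['time'],'tcp',s['tcp_pos'].round(4),e.round(0),st[i],c[i].round(0),'top',w.round(4),'offset',(w-[x,y,z+top]).round(4), im[v0,u0])
E
python3 held.py .022
```

```text
5.2333 tcp [0.5546 0.0489 0.0998] [328. 314.] [ 289  283   68   64 3378] [323. 314.] top [0.5547 0.0468 0.1218] offset [ 0.0001 -0.0021  0.    ] [19 31 71]
```

Emit:
jog_arm([
  [[0.02, 0.006, 0.025, 0, 0, 0, 0], [0.02, 0.013, 0.058, 0, 0, 0, 0], [0.02, 0.02, 0.09, 0, 0, 0, 0], [0.02, 0.027, 0.118, 0, 0, 0, 0], [0.02, 0.03, 0.132, 0, 0, 0, 0]],
])

```text
time: 5.65
tcp_pos: [0.5223, 0.1848, 0.098]
eef_rot: [-0.002, -0.002, 1.0, 0.0]
wrist_force: [-0.4, 0.1, -0.2]
finger_gap: 0.371
grasp_force: 15.0
```

Emit:
jog_arm([
  [[0.02, 0, 0, 0, 0, 0, 0], [0.02, 0, 0, 0, 0, 0, 0], [0.02, 0, 0, 0.015, 0, 0, 0], [0.02, 0, 0, 0.03, 0, 0, 0], [0.02, 0, 0, 0.03, 0, 0, 0]],
])

```text
time: 6.07
tcp_pos: [0.5233, 0.1777, 0.0668]
eef_rot: [-0.002, 0.002, 1.0, -0.002]
wrist_force: [-1.2, -1.0, 0.3]
finger_gap: 0.374
grasp_force: 15.0
```

Run:
```python
from plant import observe,vision
from h import *
p=vision.camera('wrist');im=p['pixels'].copy();s=observe();x,y,z=s['tcp_pos'];print(s['tcp_pos'],s['time'])
for q in ((.409,.169),(.551,.129),(.573,.209),(.430,.248)):
    cv2.circle(im,tuple(int(a) for a in proj(p,(*q,.014))),4,(255,0,255),1)
cv2.circle(im,tuple(int(a) for a in proj(p,(.5253,.1791,.004))),4,(255,0,255),1)
cv2.imwrite('pics/pl1.png',im[:,:,::-1])
```

```text
[0.523992   0.17811876 0.06801477] 6.1167
```

View pics/pl1.png

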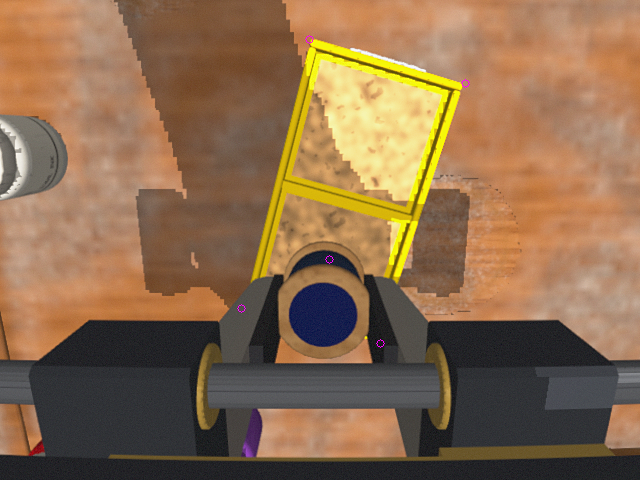

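The tray corners at (309,40) and (465,84) match the estimate, and the spool is over its pocket at (329,259). Lowering and releasing.

Emit:
jog_arm([
  [[0.02, 0, 0, 0.015, 0, 0, 0], [0.02, 0, 0, 0.03, 0, 0, 0], [0.02, 0, 0, 0.039, 0, 0, 0], [0.02, 0, 0, 0.0435, 0, 0, 0], [0.02, 0, 0, 0.0435, 0, 0, 0]],
])

```text
time: 6.53
tcp_pos: [0.5247, 0.1799, 0.0255]
eef_rot: [-0.001, 0.001, 1.0, -0.0]
wrist_force: [0.4, 0.4, -0.3]
finger_gap: 0.372
grasp_force: 15.0
```

Emit:
jog_arm([
  [[0.02, 0, 0, 0, 0, 0, 0], [0.02, 0, 0, 0, 0, 0, 0], [0.065, 0, 0, 0, 0, 0, 0], [0.065, 0, 0, 0, 0, 0, 0], [0.065, 0, 0, 0, 0, 0, 0]],
])

```text
time: 6.95
tcp_pos: [0.5253, 0.181, 0.0266]
eef_rot: [0.0, 0.0, 1.0, 0.0]
wrist_force: [-0.0, -0.2, -0.7]
finger_gap: 0.566
grasp_force: 0.0
```

Emit:
jog_arm([
  [[0.065, 0, 0, 0, 0, 0, 0], [0.065, 0, 0, 0, 0, 0, 0]],
])

```text
time: 7.12
tcp_pos: [0.525, 0.1809, 0.0263]
eef_rot: [0.0, 0.0, 1.0, 0.0]
wrist_force: [-0.4, 0.7, -0.1]
finger_gap: 0.698
grasp_force: 0.0
```

Emit:
jog_arm([
  [[0.065, 0, 0, -0.02, 0, 0, 0], [0.065, 0, 0, -0.05, 0, 0, 0], [0.065, 0, 0, -0.08, 0, 0, 0], [0.065, 0, 0, -0.09, 0, 0, 0], [0.065, 0, 0, -0.09, 0, 0, 0]],
])

```text
time: 7.53
tcp_pos: [0.5268, 0.1816, 0.1189]
eef_rot: [0.003, 0.0, 1.0, 0.001]
wrist_force: [-0.4, 0.7, 0.2]
finger_gap: 0.707
grasp_force: 0.0
```

Run:
```python
from plant import observe,vision
from h import *
p=vision.camera('wrist');cv2.imwrite('pics/pl2.png',p['pixels'][:,:,::-1]);s=observe();print(s['tcp_pos'],s['time'])
```

```text
[0.52554294 0.18115599 0.11699519] 7.5833
```

View pics/pl2.png

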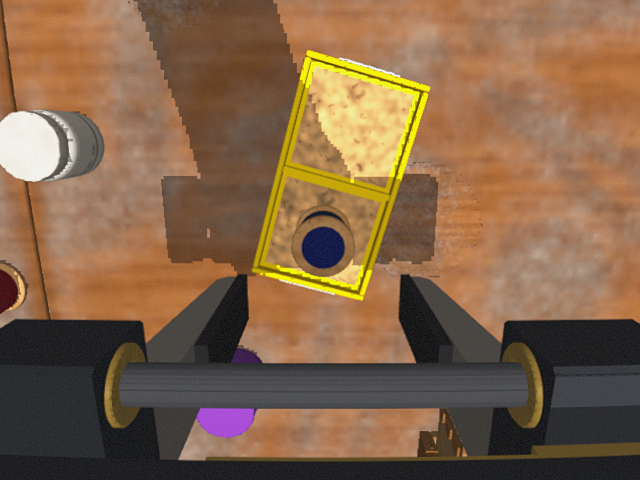

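The navy spool stands in its pocket at (323,245). Next is the red jar.

Emit:
jog_arm([
  [[0.07, -0.018, -0.024, 0, 0, 0, 0], [0.07, -0.041, -0.053, 0, 0, 0, 0], [0.07, -0.064, -0.083, 0, 0, 0, 0], [0.07, -0.087, -0.113, 0, 0, 0, 0], [0.07, -0.106, -0.137, 0, 0, 0, 0]],
])

```text
time: 8.0
tcp_pos: [0.6309, 0.0407, 0.1138]
eef_rot: [-0.001, 0.001, 1.0, -0.001]
wrist_force: [0.5, -0.3, 0.4]
finger_gap: 0.764
grasp_force: 0.0
```

Emit:
jog_arm([
  [[0.07, -0.012, -0.015, 0, 0, 0, 0], [0.07, -0.015, -0.0195, 0, 0, 0, 0], [0.07, -0.015, -0.0195, 0, 0, 0, 0], [0.07, -0.015, -0.0195, 0, 0, 0, 0], [0.07, -0.015, -0.0195, 0, 0, 0, 0]],
])

```text
time: 8.42
tcp_pos: [0.6445, 0.0266, 0.1152]
eef_rot: [-0.001, -0.001, 1.0, 0.001]
wrist_force: [-0.0, 0.3, 0.8]
finger_gap: 0.762
grasp_force: 0.0
```

```bash
python3 look.py ink_red
```

```text
8.4667 [0.6448 0.0266 0.1156] expected px [324. 261.]
[ 299  238   46   44 1532] [321.5 259.6] [0.6451 0.0237 0.057 ]
```

Emit:
jog_arm([
  [[0.07, 0, -0.002, 0.02, 0, 0, 0], [0.07, 0, -0.002, 0.045, 0, 0, 0], [0.07, 0, -0.002, 0.07, 0, 0, 0], [0.07, 0, -0.002, 0.09, 0, 0, 0], [0.07, 0, -0.002, 0.098, 0, 0, 0]],
])

```text
time: 8.88
tcp_pos: [0.6433, 0.0241, 0.0153]
eef_rot: [-0.002, -0.001, 1.0, 0.0]
wrist_force: [-1.2, -0.1, 0.4]
finger_gap: 0.758
grasp_force: 0.0
```

Emit:
jog_arm([
  [[0.07, 0, 0, 0, 0, 0, 0], [0.03, 0, 0, 0, 0, 0, 0], [0.03, 0, 0, 0, 0, 0, 0], [0.03, 0, 0, 0, 0, 0, 0], [0.03, 0, 0, 0, 0, 0, 0]],
], squeeze=20)

```text
time: 9.3
tcp_pos: [0.6468, 0.0227, 0.0195]
eef_rot: [0.001, 0.0, 1.0, 0.0]
wrist_force: [-0.3, 0.5, -0.1]
finger_gap: 0.499
grasp_force: 0.3
```

Emit:
jog_arm([
  [[0.03, 0, 0, 0, 0, 0, 0], [0.03, 0, 0, 0, 0, 0, 0], [0.03, 0, 0, 0, 0, 0, 0]],
])

```text
time: 9.55
tcp_pos: [0.6468, 0.0227, 0.0195]
eef_rot: [0.001, 0.0, 1.0, 0.0]
wrist_force: [-0.1, 0.1, 5.9]
finger_gap: 0.48
grasp_force: 20.0
```

Emit:
jog_arm([
  [[0.03, 0, 0, -0.01, 0, 0, 0], [0.03, 0, 0, -0.03, 0, 0, 0], [0.03, 0, 0, -0.06, 0, 0, 0], [0.03, 0, 0, -0.09, 0, 0, 0], [0.03, 0, 0, -0.11, 0, 0, 0]],
])

```text
time: 9.97
tcp_pos: [0.6467, 0.0218, 0.1312]
eef_rot: [0.001, 0.0, 1.0, -0.0]
wrist_force: [0.5, -0.0, -0.1]
finger_gap: 0.477
grasp_force: 20.0
```

Emit:
jog_arm([
  [[0.03, 0.003, -0.015, 0, 0, 0, 0], [0.03, 0.009, -0.045, 0, 0, 0, 0], [0.03, 0.016, -0.08, 0, 0, 0, 0], [0.03, 0.023, -0.115, 0, 0, 0, 0], [0.03, 0.03, -0.15, 0, 0, 0, 0]],
])

```text
time: 10.38
tcp_pos: [0.614, -0.1301, 0.1271]
eef_rot: [-0.001, 0.0, 1.0, -0.0]
wrist_force: [-0.1, 0.3, -1.0]
finger_gap: 0.483
grasp_force: 20.0
```

Emit:
jog_arm([
  [[0.03, 0.008, -0.035, 0, 0, 0, 0], [0.03, 0.016, -0.07, 0, 0, 0, 0], [0.03, 0.024, -0.105, 0, 0, 0, 0], [0.03, 0.03, -0.14, 0, 0, 0, 0], [0.03, 0.037, -0.17, 0, 0, 0, 0]],
])

```text
time: 10.8
tcp_pos: [0.5763, -0.3014, 0.1271]
eef_rot: [-0.001, 0.001, 1.0, -0.0]
wrist_force: [1.1, -0.7, -0.6]
finger_gap: 0.477
grasp_force: 20.0
```

Emit:
jog_arm([
  [[0.03, 0.003, -0.015, 0, 0, 0, 0], [0.03, 0.0035, -0.021, 0, 0, 0, 0], [0.03, 0.0035, -0.021, 0, 0, 0, 0], [0.03, 0.0035, -0.021, 0, 0, 0, 0], [0.03, 0.0035, -0.021, 0, 0, 0, 0]],
])

```text
time: 11.22
tcp_pos: [0.5763, -0.3157, 0.1277]
eef_rot: [-0.0, -0.002, 1.0, 0.001]
wrist_force: [-0.4, -0.0, -1.8]
finger_gap: 0.477
grasp_force: 20.0
```

```bash
python3 held.py .0375
python3 - <<'E'
from plant import observe,vision
from h import *
p=vision.camera('wrist');im=p['pixels'].copy();s=observe();print(s['tcp_pos'],s['time'])
for q in ((.4325,-.3215),(.5045,-.320),(.5765,-.3185)):
    cv2.circle(im,tuple(int(a) for a in proj(p,(*q,.004))),5,(255,0,255),2)
cv2.imwrite('pics/pl3.png',im[:,:,::-1])
E
```

```text
11.2667 tcp [ 0.5764 -0.3158  0.1279] [329. 336.] [ 285  299   75   64 3921] [322. 332.] top [ 0.5746 -0.3181  0.1654] offset [-0.0018 -0.0023  0.    ] [175  10  10]
[ 0.57629161 -0.31618872  0.12797571] 11.3167
```

View pics/pl3.png

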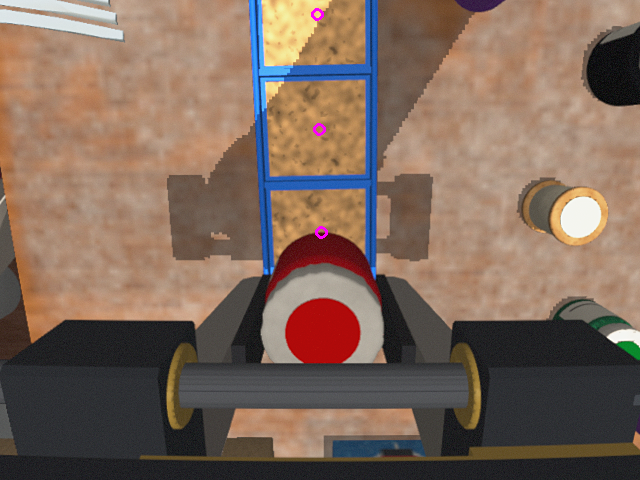

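Pocket centres line up with the tray at (320,130) and (321,232), and the jar is above the near pocket. Lowering.

Emit:
jog_arm([
  [[0.03, 0, 0, 0.02, 0, 0, 0], [0.03, 0, 0, 0.045, 0, 0, 0], [0.03, 0, 0, 0.07, 0, 0, 0], [0.03, 0, 0, 0.085, 0, 0, 0], [0.03, 0, 0, 0.09, 0, 0, 0]],
])

```text
time: 11.73
tcp_pos: [0.5741, -0.3166, 0.0352]
eef_rot: [-0.002, -0.001, 1.0, 0.001]
wrist_force: [-0.1, 0.5, -0.4]
finger_gap: 0.48
grasp_force: 20.0
```

Emit:
jog_arm([
  [[0.03, 0, 0, 0, 0, 0, 0], [0.03, 0, 0, 0.005, 0, 0, 0], [0.03, 0, 0, 0.01, 0, 0, 0], [0.03, 0, 0, 0.0135, 0, 0, 0], [0.03, 0, 0, 0.0135, 0, 0, 0]],
])

```text
time: 12.15
tcp_pos: [0.5752, -0.3187, 0.0245]
eef_rot: [-0.0, 0.0, 1.0, 0.0]
wrist_force: [-0.4, 0.4, -1.3]
finger_gap: 0.48
grasp_force: 20.0
```

Emit:
jog_arm([
  [[0.03, 0, 0, 0, 0, 0, 0], [0.07, 0, 0, 0, 0, 0, 0], [0.07, 0, 0, 0, 0, 0, 0], [0.07, 0, 0, 0, 0, 0, 0], [0.07, 0, 0, 0, 0, 0, 0]],
])

```text
time: 12.57
tcp_pos: [0.5755, -0.3189, 0.025]
eef_rot: [0.0, 0.0, 1.0, -0.0]
wrist_force: [-0.1, 0.0, 0.7]
finger_gap: 0.744
grasp_force: 0.0
```

Emit:
jog_arm([
  [[0.07, 0, 0, 0, 0, 0, 0], [0.07, 0, 0, -0.02, 0, 0, 0], [0.07, 0, 0, -0.05, 0, 0, 0], [0.07, 0, 0, -0.08, 0, 0, 0], [0.07, 0, 0, -0.09, 0, 0, 0]],
])

```text
time: 12.98
tcp_pos: [0.5774, -0.3201, 0.1191]
eef_rot: [0.003, 0.0, 1.0, -0.001]
wrist_force: [-0.7, -0.6, 1.0]
finger_gap: 0.758
grasp_force: 0.0
```

Run:
```python
from plant import observe,vision
from h import *
p=vision.camera('wrist');cv2.imwrite('pics/pl4.png',cv2.resize(p['pixels'],(480,360))[:,:,::-1])
for i in range(3): vision.camera('wrist')
s=observe();print(s['tcp_pos'],s['time'])
```

```text
[ 0.57478652 -0.31821583  0.11367594] 13.1833
```

View pics/pl4.png

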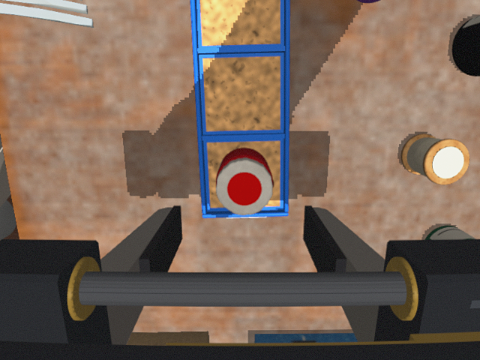

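The red jar stands in its pocket. Next is the cream spool.

Emit:
jog_arm([
  [[0.07, 0.003, 0.025, 0, 0, 0, 0], [0.07, 0.007, 0.06, 0, 0, 0, 0], [0.07, 0.011, 0.095, 0, 0, 0, 0], [0.07, 0.014, 0.13, 0, 0, 0, 0], [0.07, 0.017, 0.155, 0, 0, 0, 0]],
])

```text
time: 13.6
tcp_pos: [0.5566, -0.1597, 0.1122]
eef_rot: [-0.002, -0.001, 1.0, 0.001]
wrist_force: [0.4, 1.0, -0.3]
finger_gap: 0.762
grasp_force: 0.0
```

Emit:
jog_arm([
  [[0.07, 0, 0.007, 0, 0, 0, 0], [0.07, 0, 0.007, 0, 0, 0, 0], [0.07, 0, 0.007, 0, 0, 0, 0], [0.07, 0, 0.007, 0, 0, 0, 0], [0.07, 0, 0.007, 0, 0, 0, 0]],
])

```text
time: 14.02
tcp_pos: [0.558, -0.159, 0.1142]
eef_rot: [-0.0, 0.002, 1.0, -0.001]
wrist_force: [0.6, 0.6, -0.5]
finger_gap: 0.761
grasp_force: 0.0
```

```bash
python3 look.py spool_cream
```

```text
14.0667 [ 0.5581 -0.1587  0.1143] expected px [333. 251.]
[ 309  229   44   43 1457] [330.3 250.1] [ 0.557  -0.1567  0.042 ]
```

Emit:
jog_arm([
  [[0.07, 0, 0.002, 0.02, 0, 0, 0], [0.07, 0, 0.002, 0.045, 0, 0, 0], [0.07, 0, 0.002, 0.07, 0, 0, 0], [0.07, 0, 0.002, 0.087, 0, 0, 0], [0.07, 0, 0.002, 0.094, 0, 0, 0]],
])

```text
time: 14.48
tcp_pos: [0.5565, -0.1555, 0.018]
eef_rot: [-0.002, 0.001, 1.0, 0.0]
wrist_force: [-0.2, 0.3, -0.5]
finger_gap: 0.766
grasp_force: 0.0
```

Emit:
jog_arm([
  [[0.07, 0, 0, 0, 0, 0, 0], [0.02, 0, 0, 0, 0, 0, 0], [0.02, 0, 0, 0, 0, 0, 0], [0.02, 0, 0, 0, 0, 0, 0], [0.02, 0, 0, 0, 0, 0, 0]],
], squeeze=15)

```text
time: 14.9
tcp_pos: [0.5592, -0.1549, 0.0217]
eef_rot: [0.001, 0.0, 1.0, -0.0]
wrist_force: [0.2, -0.4, 0.1]
finger_gap: 0.493
grasp_force: 0.0
```

Emit:
jog_arm([
  [[0.02, 0, 0, 0, 0, 0, 0], [0.02, 0, 0, 0, 0, 0, 0], [0.02, 0, 0, 0, 0, 0, 0], [0.02, 0, 0, 0, 0, 0, 0]],
])

```text
time: 15.23
tcp_pos: [0.5588, -0.1547, 0.0212]
eef_rot: [0.001, 0.0, 1.0, -0.0]
wrist_force: [-1.1, 1.1, 5.1]
finger_gap: 0.379
grasp_force: 15.0
```

Emit:
jog_arm([
  [[0.02, 0, 0, -0.01, 0, 0, 0], [0.02, 0, 0, -0.03, 0, 0, 0], [0.02, 0, 0, -0.055, 0, 0, 0], [0.02, 0, 0, -0.075, 0, 0, 0], [0.02, 0, 0, -0.08, 0, 0, 0]],
])

```text
time: 15.65
tcp_pos: [0.5602, -0.1554, 0.104]
eef_rot: [0.003, 0.0, 1.0, -0.001]
wrist_force: [1.0, -0.1, 0.5]
finger_gap: 0.376
grasp_force: 15.0
```

Emit:
jog_arm([
  [[0.02, 0.008, -0.025, 0, 0, 0, 0], [0.02, 0.018, -0.057, 0, 0, 0, 0], [0.02, 0.029, -0.09, 0, 0, 0, 0], [0.02, 0.04, -0.123, 0, 0, 0, 0], [0.02, 0.049, -0.152, 0, 0, 0, 0]],
])

```text
time: 16.07
tcp_pos: [0.5077, -0.3086, 0.1001]
eef_rot: [-0.001, 0.001, 1.0, -0.0]
wrist_force: [0.3, 0.3, 0.4]
finger_gap: 0.377
grasp_force: 15.0
```

Emit:
jog_arm([
  [[0.02, 0.0045, -0.013, 0, 0, 0, 0], [0.02, 0.0045, -0.013, 0, 0, 0, 0], [0.02, 0.0045, -0.013, 0, 0, 0, 0], [0.02, 0.0045, -0.013, 0, 0, 0, 0], [0.02, 0.0045, -0.013, 0, 0, 0, 0]],
])

```text
time: 16.48
tcp_pos: [0.5059, -0.317, 0.1003]
eef_rot: [0.0, -0.002, 1.0, 0.001]
wrist_force: [0.1, 0.7, -0.0]
finger_gap: 0.371
grasp_force: 15.0
```

```bash
python3 held.py .0208
```

```text
16.5333 tcp [ 0.5058 -0.3174  0.1004] [328. 316.] [ 290  281   68   63 3390] [323. 312.] top [ 0.5042 -0.3191  0.1212] offset [-0.0017 -0.0017  0.    ] [214 198 160]
```

Good. Lower from 0.1005 to about 0.0255 and release.

Emit:
jog_arm([
  [[0.02, 0, 0, 0.02, 0, 0, 0], [0.02, 0, 0, 0.04, 0, 0, 0], [0.02, 0, 0, 0.055, 0, 0, 0], [0.02, 0, 0, 0.063, 0, 0, 0], [0.02, 0, 0, 0.063, 0, 0, 0]],
])

```text
time: 16.95
tcp_pos: [0.5042, -0.3179, 0.0358]
eef_rot: [-0.001, -0.001, 1.0, 0.001]
wrist_force: [-0.2, 0.6, -0.4]
finger_gap: 0.375
grasp_force: 15.0
```

Emit:
jog_arm([
  [[0.02, 0, 0, 0, 0, 0, 0], [0.02, 0, 0, 0.005, 0, 0, 0], [0.02, 0, 0, 0.01, 0, 0, 0], [0.02, 0, 0, 0.0115, 0, 0, 0], [0.02, 0, 0, 0.0115, 0, 0, 0]],
])

```text
time: 17.37
tcp_pos: [0.5047, -0.3195, 0.0259]
eef_rot: [-0.0, 0.0, 1.0, 0.0]
wrist_force: [-0.4, -0.0, -0.8]
finger_gap: 0.376
grasp_force: 15.0
```

Emit:
jog_arm([
  [[0.02, 0, 0, 0, 0, 0, 0], [0.07, 0, 0, 0, 0, 0, 0], [0.07, 0, 0, 0, 0, 0, 0], [0.07, 0, 0, 0, 0, 0, 0], [0.07, 0, 0, 0, 0, 0, 0]],
])

```text
time: 17.78
tcp_pos: [0.5049, -0.3198, 0.0263]
eef_rot: [0.0, 0.0, 1.0, -0.0]
wrist_force: [-0.0, 0.1, 0.5]
finger_gap: 0.641
grasp_force: 0.0
```

Emit:
jog_arm([
  [[0.07, 0, 0, 0, 0, 0, 0], [0.07, 0, 0, -0.02, 0, 0, 0], [0.07, 0, 0, -0.05, 0, 0, 0], [0.07, 0, 0, -0.08, 0, 0, 0], [0.07, 0, 0, -0.09, 0, 0, 0]],
])

```text
time: 18.2
tcp_pos: [0.5066, -0.3211, 0.1201]
eef_rot: [0.003, 0.0, 1.0, -0.001]
wrist_force: [0.6, -0.4, 0.1]
finger_gap: 0.764
grasp_force: 0.0
```

Run:
```python
from plant import observe,vision
from h import *
p=vision.camera('wrist');cv2.imwrite('pics/pl5.png',cv2.resize(p['pixels'],(480,360))[:,:,::-1])
for i in range(3): vision.camera('wrist')
s=observe();print(s['tcp_pos'],s['time'])
```

```text
[ 0.50435477 -0.31917112  0.11529896] 18.4
```

View pics/pl5.png

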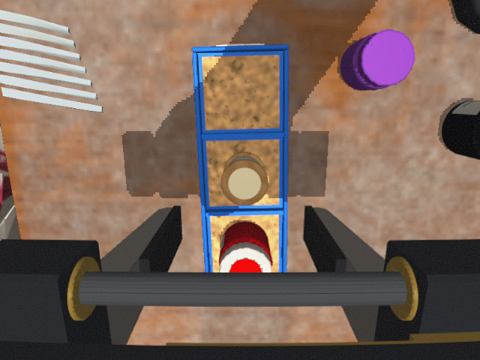

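The cream spool stands in the middle pocket. Next is the black jar.

Emit:
jog_arm([
  [[0.075, 0.005, 0.025, 0, 0, 0, 0], [0.075, 0.013, 0.06, 0, 0, 0, 0], [0.075, 0.02, 0.095, 0, 0, 0, 0], [0.075, 0.027, 0.13, 0, 0, 0, 0], [0.075, 0.035, 0.165, 0, 0, 0, 0]],
])

```text
time: 18.82
tcp_pos: [0.468, -0.1528, 0.1142]
eef_rot: [-0.002, 0.0, 1.0, 0.0]
wrist_force: [0.9, -0.1, 0.3]
finger_gap: 0.818
grasp_force: 0.0
```

Emit:
jog_arm([
  [[0.075, 0.005, 0.028, 0, 0, 0, 0], [0.075, 0.0075, 0.039, 0, 0, 0, 0], [0.075, 0.0075, 0.039, 0, 0, 0, 0], [0.075, 0.0075, 0.039, 0, 0, 0, 0], [0.075, 0.0075, 0.039, 0, 0, 0, 0]],
])

```text
time: 19.23
tcp_pos: [0.4625, -0.1175, 0.1157]
eef_rot: [-0.0, 0.001, 1.0, -0.001]
wrist_force: [0.3, 0.8, -0.4]
finger_gap: 0.812
grasp_force: 0.0
```

```bash
python3 look.py ink_black
```

```text
19.2833 [ 0.4625 -0.1177  0.1158] expected px [332. 260.]
[ 307  237   46   44 1547] [329.6 258.9] [ 0.4615 -0.116   0.062 ]
```

Emit:
jog_arm([
  [[0.075, 0, 0.002, 0.02, 0, 0, 0], [0.075, 0, 0.002, 0.045, 0, 0, 0], [0.075, 0, 0.002, 0.07, 0, 0, 0], [0.075, 0, 0.002, 0.088, 0, 0, 0], [0.075, 0, 0.002, 0.095, 0, 0, 0]],
])

```text
time: 19.7
tcp_pos: [0.4608, -0.1152, 0.0187]
eef_rot: [-0.002, 0.001, 1.0, -0.0]
wrist_force: [-0.3, 0.2, -0.1]
finger_gap: 0.814
grasp_force: 0.0
```

Emit:
jog_arm([
  [[0.075, 0, 0, 0, 0, 0, 0], [0.03, 0, 0, 0, 0, 0, 0], [0.03, 0, 0, 0, 0, 0, 0], [0.03, 0, 0, 0, 0, 0, 0], [0.03, 0, 0, 0, 0, 0, 0]],
], squeeze=22)

```text
time: 20.12
tcp_pos: [0.4632, -0.1139, 0.0221]
eef_rot: [0.001, 0.0, 1.0, -0.0]
wrist_force: [0.5, 0.7, -0.6]
finger_gap: 0.545
grasp_force: 0.0
```

Emit:
jog_arm([
  [[0.03, 0, 0, 0, 0, 0, 0], [0.03, 0, 0, 0, 0, 0, 0], [0.03, 0, 0, 0, 0, 0, 0]],
])

```text
time: 20.37
tcp_pos: [0.4632, -0.1139, 0.022]
eef_rot: [0.001, 0.0, 1.0, -0.0]
wrist_force: [0.0, -0.3, 6.7]
finger_gap: 0.525
grasp_force: 22.0
```

Emit:
jog_arm([
  [[0.03, 0, 0, -0.01, 0, 0, 0], [0.03, 0, 0, -0.03, 0, 0, 0], [0.03, 0, 0, -0.06, 0, 0, 0], [0.03, 0, 0, -0.09, 0, 0, 0], [0.03, 0, 0, -0.1, 0, 0, 0]],
])

```text
time: 20.78
tcp_pos: [0.4641, -0.1141, 0.125]
eef_rot: [0.003, 0.0, 1.0, -0.0]
wrist_force: [0.4, 0.0, -1.4]
finger_gap: 0.534
grasp_force: 22.0
```

Emit:
jog_arm([
  [[0.03, 0.003, -0.025, 0, 0, 0, 0], [0.03, 0.008, -0.06, 0, 0, 0, 0], [0.03, 0.013, -0.095, 0, 0, 0, 0], [0.03, 0.018, -0.13, 0, 0, 0, 0], [0.03, 0.023, -0.165, 0, 0, 0, 0]],
])

```text
time: 21.2
tcp_pos: [0.4386, -0.2797, 0.1211]
eef_rot: [-0.0, -0.0, 1.0, 0.0]
wrist_force: [0.3, -0.5, -1.9]
finger_gap: 0.53
grasp_force: 22.0
```

Emit:
jog_arm([
  [[0.03, 0.004, -0.03, 0, 0, 0, 0], [0.03, 0.006, -0.042, 0, 0, 0, 0], [0.03, 0.006, -0.042, 0, 0, 0, 0], [0.03, 0.006, -0.042, 0, 0, 0, 0], [0.03, 0.006, -0.042, 0, 0, 0, 0]],
])

```text
time: 21.62
tcp_pos: [0.4335, -0.3186, 0.1207]
eef_rot: [-0.0, -0.001, 1.0, 0.001]
wrist_force: [-0.1, -0.0, -1.8]
finger_gap: 0.528
grasp_force: 22.0
```

```bash
python3 held.py .040
```

```text
21.6667 tcp [ 0.4337 -0.3185  0.1208] [330. 340.] [ 287  301   75   63 3877] [324. 334.] top [ 0.4314 -0.3204  0.1608] offset [-0.0024 -0.0019  0.    ] [20 18 19]
```

Emit:
jog_arm([
  [[0.03, 0, 0, 0.02, 0, 0, 0], [0.03, 0, 0, 0.045, 0, 0, 0], [0.03, 0, 0, 0.067, 0, 0, 0], [0.03, 0, 0, 0.078, 0, 0, 0], [0.03, 0, 0, 0.081, 0, 0, 0]],
])

```text
time: 22.08
tcp_pos: [0.4326, -0.3185, 0.0382]
eef_rot: [-0.002, -0.001, 1.0, 0.001]
wrist_force: [-0.2, -0.3, -0.7]
finger_gap: 0.526
grasp_force: 22.0
```

Emit:
jog_arm([
  [[0.03, 0, 0, 0, 0, 0, 0], [0.03, 0, 0, 0.005, 0, 0, 0], [0.03, 0, 0, 0.01, 0, 0, 0], [0.03, 0, 0, 0.0135, 0, 0, 0], [0.03, 0, 0, 0.0135, 0, 0, 0]],
])

```text
time: 22.5
tcp_pos: [0.4332, -0.3205, 0.0264]
eef_rot: [-0.0, 0.0, 1.0, 0.0]
wrist_force: [-0.0, -0.2, -2.0]
finger_gap: 0.528
grasp_force: 22.0
```

Emit:
jog_arm([
  [[0.03, 0, 0, 0, 0, 0, 0], [0.075, 0, 0, 0, 0, 0, 0], [0.075, 0, 0, 0, 0, 0, 0], [0.075, 0, 0, 0, 0, 0, 0], [0.075, 0, 0, 0, 0, 0, 0]],
])

```text
time: 22.92
tcp_pos: [0.4335, -0.3209, 0.0269]
eef_rot: [0.0, 0.0, 1.0, -0.0]
wrist_force: [0.2, 0.1, -0.1]
finger_gap: 0.794
grasp_force: 0.0
```

Emit:
jog_arm([
  [[0.075, 0, 0, 0, 0, 0, 0], [0.075, 0, 0, -0.02, 0, 0, 0], [0.075, 0, 0, -0.05, 0, 0, 0], [0.075, 0, 0, -0.08, 0, 0, 0], [0.075, 0, 0, -0.09, 0, 0, 0]],
])

```text
time: 23.33
tcp_pos: [0.435, -0.3221, 0.1203]
eef_rot: [0.002, 0.0, 1.0, -0.001]
wrist_force: [0.6, 0.3, -0.5]
finger_gap: 0.818
grasp_force: 0.0
```

Run:
```python
from plant import observe,vision
from h import *
p=vision.camera('wrist');cv2.imwrite('pics/pl6.png',cv2.resize(p['pixels'],(480,360))[:,:,::-1])
for i in range(3): vision.camera('wrist')
s=observe();print(s['tcp_pos'],s['time'])
```

```text
[ 0.43293223 -0.32015417  0.11589278] 23.5333
```

View pics/pl6.png

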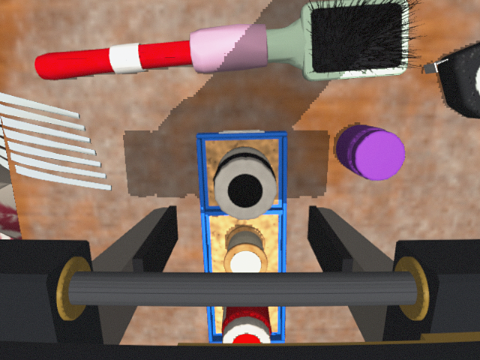

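The blue tray is full, with the black jar at (245,190). Next is the green jar.

Emit:
jog_arm([
  [[0.07, -0.015, 0.014, 0, 0, 0, 0], [0.07, -0.038, 0.036, 0, 0, 0, 0], [0.07, -0.062, 0.058, 0, 0, 0, 0], [0.07, -0.086, 0.08, 0, 0, 0, 0], [0.07, -0.11, 0.102, 0, 0, 0, 0]],
])

```text
time: 23.95
tcp_pos: [0.543, -0.2172, 0.1144]
eef_rot: [-0.002, 0.0, 1.0, 0.001]
wrist_force: [-0.4, -0.2, 0.4]
finger_gap: 0.764
grasp_force: 0.0
```

Emit:
jog_arm([
  [[0.07, -0.024, 0.022, 0, 0, 0, 0], [0.07, -0.048, 0.044, 0, 0, 0, 0], [0.07, -0.072, 0.067, 0, 0, 0, 0], [0.07, -0.092, 0.086, 0, 0, 0, 0], [0.07, -0.1065, 0.0993, 0, 0, 0, 0]],
])

```text
time: 24.37
tcp_pos: [0.6504, -0.1159, 0.1137]
eef_rot: [-0.002, -0.001, 1.0, 0.001]
wrist_force: [0.9, 0.6, 1.3]
finger_gap: 0.76
grasp_force: 0.0
```

Emit:
jog_arm([
  [[0.07, 0, 0, 0, 0, 0, 0], [0.07, 0, 0, 0, 0, 0, 0], [0.07, 0, 0, 0, 0, 0, 0], [0.07, 0, 0, 0, 0, 0, 0]],
])

```text
time: 24.7
tcp_pos: [0.6483, -0.1212, 0.1157]
eef_rot: [-0.001, 0.001, 1.0, -0.0]
wrist_force: [0.3, -1.2, -0.8]
finger_gap: 0.761
grasp_force: 0.0
```

```bash
python3 look.py ink_green
```

```text
24.75 [ 0.6486 -0.1212  0.1161] expected px [331. 259.]
[ 307  237   44   43 1505] [328.6 258.3] [ 0.6492 -0.1201  0.054 ]
```

Emit:
jog_arm([
  [[0.07, 0, 0.0015, 0.02, 0, 0, 0], [0.07, 0, 0.0015, 0.045, 0, 0, 0], [0.07, 0, 0.0015, 0.07, 0, 0, 0], [0.07, 0, 0.0015, 0.09, 0, 0, 0], [0.07, 0, 0.0015, 0.098, 0, 0, 0]],
])

```text
time: 25.17
tcp_pos: [0.6472, -0.1187, 0.0157]
eef_rot: [-0.002, 0.001, 1.0, 0.0]
wrist_force: [0.2, 0.6, -1.8]
finger_gap: 0.762
grasp_force: 0.0
```

Emit:
jog_arm([
  [[0.07, 0, 0, 0, 0, 0, 0], [0.03, 0, 0, 0, 0, 0, 0], [0.03, 0, 0, 0, 0, 0, 0], [0.03, 0, 0, 0, 0, 0, 0], [0.03, 0, 0, 0, 0, 0, 0]],
], squeeze=20)

```text
time: 25.58
tcp_pos: [0.6508, -0.1181, 0.0201]
eef_rot: [0.001, 0.0, 1.0, -0.0]
wrist_force: [0.0, 0.8, 0.4]
finger_gap: 0.496
grasp_force: 0.0
```

Emit:
jog_arm([
  [[0.03, 0, 0, 0, 0, 0, 0], [0.03, 0, 0, 0, 0, 0, 0], [0.03, 0, 0, 0, 0, 0, 0]],
])

```text
time: 25.83
tcp_pos: [0.6507, -0.1181, 0.0198]
eef_rot: [0.001, 0.0, 1.0, -0.0]
wrist_force: [-1.2, 0.8, 6.8]
finger_gap: 0.457
grasp_force: 20.0
```

Emit:
jog_arm([
  [[0.03, 0, 0, -0.01, 0, 0, 0], [0.03, 0, 0, -0.03, 0, 0, 0], [0.03, 0, 0, -0.06, 0, 0, 0], [0.03, 0, 0, -0.09, 0, 0, 0], [0.03, 0, 0, -0.11, 0, 0, 0]],
])

```text
time: 26.25
tcp_pos: [0.6505, -0.1181, 0.1316]
eef_rot: [0.001, 0.0, 1.0, -0.0]
wrist_force: [0.6, 0.2, -0.9]
finger_gap: 0.459
grasp_force: 20.0
```

Emit:
jog_arm([
  [[0.03, 0.01, 0.017, 0, 0, 0, 0], [0.03, 0.026, 0.043, 0, 0, 0, 0], [0.03, 0.043, 0.071, 0, 0, 0, 0], [0.03, 0.06, 0.099, 0, 0, 0, 0], [0.03, 0.078, 0.128, 0, 0, 0, 0]],
])

```text
time: 26.67
tcp_pos: [0.5707, 0.011, 0.1289]
eef_rot: [-0.0, 0.001, 1.0, 0.0]
wrist_force: [0.2, 1.0, -1.5]
finger_gap: 0.457
grasp_force: 20.0
```

Emit:
jog_arm([
  [[0.03, 0.018, 0.029, 0, 0, 0, 0], [0.03, 0.036, 0.058, 0, 0, 0, 0], [0.03, 0.054, 0.087, 0, 0, 0, 0], [0.03, 0.072, 0.117, 0, 0, 0, 0], [0.03, 0.088, 0.144, 0, 0, 0, 0]],
])

```text
time: 27.08
tcp_pos: [0.4822, 0.1558, 0.1289]
eef_rot: [-0.0, -0.0, 1.0, 0.0]
wrist_force: [0.4, 0.1, -1.2]
finger_gap: 0.458
grasp_force: 20.0
```

Emit:
jog_arm([
  [[0.03, 0.015, 0.025, 0, 0, 0, 0], [0.03, 0.0272, 0.045, 0, 0, 0, 0], [0.03, 0.0272, 0.045, 0, 0, 0, 0], [0.03, 0.0272, 0.045, 0, 0, 0, 0], [0.03, 0.0272, 0.045, 0, 0, 0, 0]],
])

```text
time: 27.5
tcp_pos: [0.457, 0.1985, 0.1289]
eef_rot: [0.0, 0.0, 1.0, -0.0]
wrist_force: [-0.0, -0.1, -1.0]
finger_gap: 0.462
grasp_force: 20.0
```

```bash
python3 held.py .034
```

```text
27.55 tcp [0.4573 0.198  0.1288] [327. 332.] [ 288  295   73   68 3902] [324. 328.] top [0.4559 0.1969 0.1628] offset [-0.0014 -0.0011  0.    ] [10 91 37]
```

Centred. Lower from 0.129 to about 0.0245 and release.

Emit:
jog_arm([
  [[0.03, 0, 0, 0.02, 0, 0, 0], [0.03, 0, 0, 0.045, 0, 0, 0], [0.03, 0, 0, 0.07, 0, 0, 0], [0.03, 0, 0, 0.086, 0, 0, 0], [0.03, 0, 0, 0.091, 0, 0, 0]],
])

```text
time: 27.97
tcp_pos: [0.4559, 0.1968, 0.0353]
eef_rot: [-0.002, 0.001, 1.0, -0.001]
wrist_force: [-0.2, 0.0, -0.5]
finger_gap: 0.456
grasp_force: 20.0
```

Emit:
jog_arm([
  [[0.03, 0, 0, 0, 0, 0, 0], [0.03, 0, 0, 0.005, 0, 0, 0], [0.03, 0, 0, 0.01, 0, 0, 0], [0.03, 0, 0, 0.0135, 0, 0, 0], [0.03, 0, 0, 0.0135, 0, 0, 0]],
])

```text
time: 28.38
tcp_pos: [0.4567, 0.1991, 0.024]
eef_rot: [0.0, 0.0, 1.0, 0.0]
wrist_force: [0.3, 0.1, -0.6]
finger_gap: 0.455
grasp_force: 20.0
```

Emit:
jog_arm([
  [[0.03, 0, 0, 0, 0, 0, 0], [0.07, 0, 0, 0, 0, 0, 0], [0.07, 0, 0, 0, 0, 0, 0], [0.07, 0, 0, 0, 0, 0, 0], [0.07, 0, 0, 0, 0, 0, 0]],
])

```text
time: 28.8
tcp_pos: [0.457, 0.1993, 0.0244]
eef_rot: [0.0, 0.0, 1.0, 0.0]
wrist_force: [-0.2, -0.4, 0.0]
finger_gap: 0.721
grasp_force: 0.0
```

Emit:
jog_arm([
  [[0.07, 0, 0, 0, 0, 0, 0], [0.07, 0, 0, -0.02, 0, 0, 0], [0.07, 0, 0, -0.05, 0, 0, 0], [0.07, 0, 0, -0.08, 0, 0, 0], [0.07, 0, 0, -0.11, 0, 0, 0]],
])

```text
time: 29.22
tcp_pos: [0.4564, 0.1988, 0.1352]
eef_rot: [-0.0, 0.0, 1.0, -0.0]
wrist_force: [0.8, 1.0, 0.9]
finger_gap: 0.759
grasp_force: 0.0
```

Emit:
jog_arm([
  [[0.07, 0.02, 0.02, -0.02, 0, 0, 0], [0.07, 0.04, 0.05, -0.04, 0, 0, 0], [0.07, 0.06, 0.08, -0.06, 0, 0, 0], [0.07, 0.06, 0.11, -0.07, 0, 0, 0], [0.07, 0.06, 0.13, -0.07, 0, 0, 0]],
])

```text
time: 29.63
tcp_pos: [0.3963, 0.3334, 0.2072]
eef_rot: [0.002, -0.002, 1.0, 0.003]
wrist_force: [-0.3, -0.3, -1.3]
finger_gap: 0.762
grasp_force: 0.0
```

Run:
```python
from plant import observe,vision
from h import *
a=vision.camera('top')['pixels'][120:340,140:520];b=vision.camera('side')['pixels'][150:440,180:480]
v=np.vstack([cv2.resize(a,(520,300)),cv2.resize(b,(520,300))]) 
v=np.hstack([cv2.resize(a,(430,249)),np.zeros((249,0,3),np.uint8)]);w=cv2.resize(b,(360,348))
c=np.zeros((348,790,3),np.uint8);c[:249,:430]=v;c[:,430:]=w
cv2.imwrite('pics/fin.png',c[:,:,::-1]);print(observe()['tcp_pos'],observe()['time'])
```

```text
[0.3958925  0.33306599 0.20488547] 29.7333
```

View pics/fin.png

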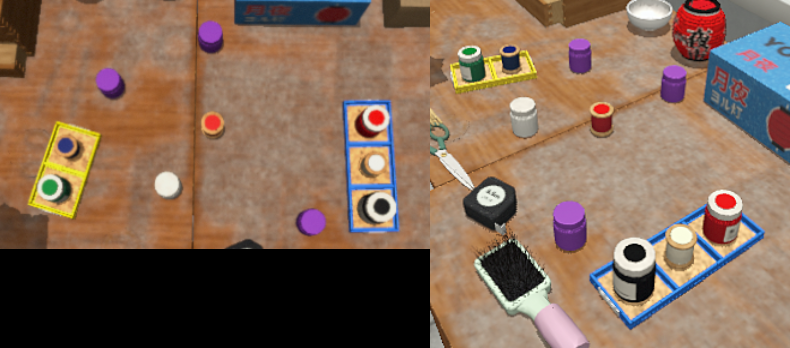

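All five stand upright, each in its own pocket. The white jar, the red spool and the purple jars are where they were.

```bash
python3 -c "
from plant import r;print(r.sign_off())"
```

```text
the job is handed in; nothing more can be done
None
```

I've handed the job in at about 30 s: the red jar, black jar and cream spool are upright in the blue tray, the green jar and navy spool are in the yellow tray, and the white jar and red spool were left where they stood.

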